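# Set the roll gap of a bench rolling mill with a gauge blade

## Robot

A 6-joint arm with a two-finger parallel gripper is mounted at the origin on the work surface. World frame = base frame: x ahead of the robot, y to its left, z up, the work surface at z = 0. Lengths are in m, angles in degrees, forces in N, time in s.
With the tool pointing down it reaches from about 0.4 to 0.825 m from the base axis. Payload 7 kg.
Tool frame: the origin (TCP) lies between the finger pads; the fingertips stand 19 mm ahead of it and the grasp point (between the pads) is the TCP (r.finger_overhang is the distance from the TCP to the fingertips, in m); z points along the fingers, y is the direction in which the jaws open and shut (so a half turn about z gives the same grasp; the last joint's range is limited). The gripper opens to 88 mm and grips with 3 to 60 N. Pads are 19 mm wide; open, the fingers measure 130 mm over their backs; the gripper's body (78 mm by 193 mm) begins 47 mm behind the grasp point.
Start: joints at [92.882, 20.546, 0.682, 0, -70.136, -16.507], TCP at [0.159, 0.656, 0.246] pointing down, gripper open.
Joint ranges: [-176.03, 176.03], [-82.01, 121.73], [-58.28, 71.71], [-173.87, 95.51], [-174.79, -0.11], [-173.66, 173.66]. Speed limits (degrees/s): [136.94, 136.94, 172.46, 180, 180, 180].

## Interface

Orientations are given as [roll, pitch, yaw] about the fixed x, y, z axes, in that order (R = Rz(yaw) Ry(pitch) Rx(roll)).
In Python, from plant import r, optics gives the robot as it stands. The module is installed in compiled form; this text tells all that it offers.
- The arm moves only by the tool step_arm, never from a script. Its argument "increments" is a list of rows, each an object of numbers: "tx", "ty", "tz": the shift along the world's x, y, z in mm; "ax", "ay", "az": the turn, a rotation vector about the world's x, y, z in degrees; "claw": the gripper command: -1 is shut, 1 is fully open, values between are in proportion. In form: [{"tx": .., "ty": .., "tz": .., "ax": .., "ay": .., "az": .., "claw": ..}, ...]. A call has 1 to 12 rows; each row shifts and turns the commanded pose from where the row before left it; what a row does not reach is not made up. A row lasts 1/10 s, in which the tool goes at most 50 mm and 8.59 degrees, less where a joint would pass 70% of its speed; a pose out of reach is approached as far as the arm can. A call with a gripper value outside its range is refused whole. The fingers move at their own pace and stop on an object; "newtons" is the grip in N (left out, the last holds). Time passes only in rows, so rows that do not move let the fingers close. It gives the time, the measured TCP pose, the force and the opening at its end, in the units of the state.
- r.get_state(): the state, without advancing time (a new reading comes with each control period).
- optics.capture(name): name is "scene" or "top"; returns a dict with "image" (384x512x3 uint8, blue, green, red), "depth" (384x512 float32, m along the optical axis (not along the pixel's ray), 0 where there is no reading), "fx", "fy", "cx", "cy" (pixels), "distortion" ([k1, k2, p1, p2, k3] as OpenCV has them; the pictures are not rectified), "R" (3x3) and "t" (3): a world point X has camera coordinates R X + t. Camera axes: x right, y down, z forward; pixel columns grow to the right and rows downward; lengths in m; the calibration is good to about 2 mm. A picture is of the moment at which its call begins.
- r.close_job(): hands the job in, once; it reports no verdict.
The state is a dict: "time_s": time; "joints": joint angles; "qd": joint speeds; "joint_torque": joint torques, N m; "tcp_pos": TCP position; "eef_rot": TCP orientation; "contact_force": force on the tool from outside, world axes, zero at the start; "moment": the same for the moment, N m; "gripper_width": finger opening in m.
Only numpy, scipy, OpenCV 4.12 (cv2) and the standard library are available. Lean on these libraries where they do the work, as an engineer would, in place of code of your own. Each camera call takes 0.05 s, during which the arm holds its last target. There are 200 camera calls.

## Task

Set the gap of the small bench rolling mill: lay the broad gauge blade flat on the mill's feed plate and slide it squarely between the rolls until its cross-bar meets the mill's two side plates, and leave it lying there. Then turn the wing knob on the mill's sloping head clockwise (seen looking onto the knob) until it clicks over and stays. Leave the narrow gauge and the other things on the bench where they are.

Things in the scene. Friction and masses are not known exactly. Their poses are not given: they have to be found in the camera images.
- mill: Grey bench rolling mill, fixed, 270 mm long, 120 wide, 170 high. Origin on the bench under the roll axis; +x is the feeding direction (feed side to rolls), +y its left, z up. Feed plate 120 wide, top at z 50, from x -150 to the rolls. Two side plates carry a head that slopes up and back at 35 deg, from x -35, z 100 to x 63, z 169. Crank on +y side to y 116, below z 75.
- mill_stop (a point): Midway between the two side plates, in the plane of their front faces (x = -35 mm of the mill, where the cross-bar must stop), at feed plate height (z 50 mm). Axes as the mill's. Side plates 20 mm thick, 50 mm free between them, front faces 50 mm high above the feed plate.
- knob (a joint): Turn of the knob, rad, growing clockwise seen looking onto it. Starts at about 0. A spring detent resists with up to about 0.35 N m (most near 0.3), hump at 0.7: let go before it, the knob springs back; past it, it snaps over and stays at about 1.4 (end stop at 1.5).
- knob_grip (a point): Grip point on the knob's axis, 34 mm above the mill's slope. z: the knob's axis, out of the slope (35 deg from vertical, leaning to the feed side); y: along the wing; turns with the knob. Black knob: disc of radius 30 mm, 10 thick, with an upright wing 64 mm long (y), 14 thick (x), topping out 18 mm above this point. At 0 the wing lies level, across the mill.
- broad_gauge: The gauge to use: loose, steel, 165 mm long, about 250 g, lying flat on the bench, fin up. Origin on the underside at mid-length; x to the free blade tip, z up. Blade 34 mm wide, 6 thick, full length; cross-bar 74 mm wide, 16 high, 12 thick (x -9.5 to 2.5), with 80 mm of blade ahead of it; upright grip fin behind it.
- broad_gauge_grip (a point): Grip point in the broad gauge's fin, 52.5 mm behind its origin and 34 mm above its underside. Fin 50 mm long (x), 12 mm thick (y), top 51 mm above the underside. Axes as the gauge's.
- broad_gauge_bar (a point): Middle of the front face of the broad gauge's cross-bar, on the underside, 2.5 mm ahead of its origin. Axes as the gauge's.
- narrow_gauge: Like the broad gauge, but its blade is 16 mm and its cross-bar 44 mm wide; not to be used. Origin and axes likewise.
- upper_roll_mid (a point): Centre of the steel upper roll (radius 22 mm, 50 mm long along the mill's y, at mill x = 0). Its underside is 11 mm above feed plate level at knob 0 and comes down as the knob turns, to about 7 mm after the click. The fixed lower roll of the same radius is level with the plate.
- bowl: Silver bowl, 96 mm across, 50 high; a bystander, to be left alone. Origin under its middle.
- jar: Silver lidded jar, 84 mm across, 104 high; a bystander, to be left alone. Origin under its middle.
- hammer: Hammer lying on the bench; a bystander, to be left alone. Origin under its middle.
- beaker: Silver beaker, 64 mm across, 80 high; a bystander, to be left alone. Origin under its middle.
- mandrel: Upright steel ring mandrel, 48 mm foot, 162 high; a bystander, to be left alone. Origin under its middle.
There are look-alikes about, which are no part of the job. What is shaped like the broad_gauge but brown or red is not meant.

How it is judged:
By the outcome, as a careful person would: the job done as asked, in the order asked, and still so for the second after the job is handed in, with the robot touching nothing.
It also fails if it takes over 59 s, if anything falls off the work surface, if the arm or the gripper's body presses on something with over 40 N, if the wrist force passes 120 N, or if a joint passes its speed limit or range.

## Working session

There is one attempt and no reset: what is moved stays moved. The work goes in short steps, Python scripts to look and compute and a tool call to move; the robot and the scene stay as the last step left them, time stands still between calls to the robot, and variables do not carry over. Pictures are saved under pics/ and viewed, about 8 in all and at most 12, crops included, and the job is handed in when it is done.

Besides the shell and the picture viewer there is one more tool, called after "Emit:" as name([rows], argument=value, ...), one row to a line, values as JSON. step_arm: Moves the arm, as the interface text tells. Its arguments: {"type":"object","properties":{"increments":{"type":"array","items":{"type":"object","properties":{"tx":{"type":"number"},"ty":{"type":"number"},"tz":{"type":"number"},"ax":{"type":"number"},"ay":{"type":"number"},"az":{"type":"number"},"claw":{"type":"number"}}}},"newtons":{"type":"number"}},"required":["increments"]}

```bash
mkdir -p pics; cat > h.py <<'E'
import numpy as np, cv2
from plant import r, optics
def cap(n,save=None):
    c=optics.capture(n)
    if save: cv2.imwrite('pics/'+save,c['image'])
    return c
def K(c): return np.array([[c['fx'],0,c['cx']],[0,c['fy'],c['cy']],[0,0,1.]])
def ray(c,uv,z):
    "pixels -> world on plane z"
    p=cv2.undistortPoints(np.array(uv,float).reshape(-1,1,2),K(c),np.array(c['distortion'],float)).reshape(-1,2)
    R=np.array(c['R']);t=np.array(c['t']);o=-R.T@t
    d=np.c_[p,np.ones(len(p))]@R
    return o+d*((z-o[2])/d[:,2])[:,None]
def cloud(c):
    h,w=c['depth'].shape
    v,u=np.mgrid[:h,:w]
    p=cv2.undistortPoints(np.stack([u,v],-1).reshape(-1,1,2).astype(float),K(c),np.array(c['distortion'],float)).reshape(-1,2)
    P=np.c_[p,np.ones(len(p))]*c['depth'].reshape(-1,1)
    X=(P-np.array(c['t']))@np.array(c['R'])
    X[c['depth'].ravel()==0]=np.nan
    return X.reshape(h,w,3)
def proj(c,X):
    return cv2.projectPoints(np.array(X,float).reshape(-1,1,3),cv2.Rodrigues(np.array(c['R'],float))[0],np.array(c['t'],float),K(c),np.array(c['distortion'],float))[0].reshape(-1,2)
E
python3 - <<'E'
from h import *
a=cap('top','top0.png');b=cap('scene','scene0.png')
for c in(a,b):print(-np.array(c['R']).T@c['t'],c['fx'],np.round(np.array(c['R'])[2],2))
print(r.get_state())
np.savez('t0.npz',X=cloud(a));
E
```

```text
[0.4609474  0.04147951 1.03141675] 348.8048276224997 [ 0.06  0.01 -1.  ]
[1.21522719 0.40796727 1.34127173] 441.6932582622356 [-0.49 -0.27 -0.83]
{'time_s': 0.1, 'joints': array([ 9.28823723e+01,  2.05850119e+01,  6.40355039e-01, -1.78533502e-02,
       -7.01364406e+01, -1.65058250e+01]), 'qd': array([ 0.06555227, -0.12015784,  0.18888538,  0.05798717,  0.01846522,
       -0.05276035]), 'joint_torque': array([-9.26468019e-04, -5.84162450e+01,  2.93751365e+01,  7.01555058e+00,
        1.02144544e-02, -5.18152433e-05]), 'tcp_pos': array([0.15892816, 0.65560773, 0.24475229]), 'eef_rot': array([ 1.79917475e+02, -6.95012522e-03, -1.36295258e+01]), 'contact_force': array([0.14320588, 0.66467576, 0.48773987]), 'moment': array([ 0.04906735, -0.04715348,  0.02781427]), 'gripper_width': 0.08783796738884468}
```

View pics/top0.png

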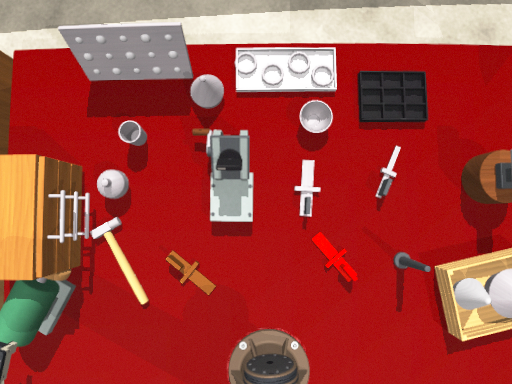

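View pics/scene0.png

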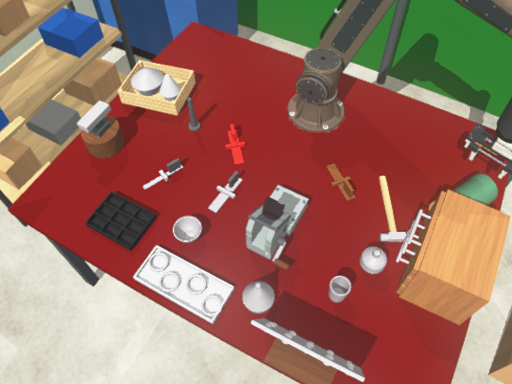

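The top view shows the mill at about (231,175), with its feed plate towards the robot and feeding along world +x. The broad gauge is at (307,188) with its blade tip up and its fin down. The narrow gauge is at (388,172), and the brown and red decoys are at (190,272) and (335,257).

```bash
python3 - <<'E'
from h import *
a=cap('top');X=cloud(a);im=a['image']
hsv=cv2.cvtColor(im,cv2.COLOR_BGR2HSV)
nr=(hsv[...,1]<110)
def reg(x0,y0,x1,y1,m):
    k=np.zeros(m.shape,bool);k[y0:y1,x0:x1]=m[y0:y1,x0:x1];return k
def rect(m,z,l):
    cs,_=cv2.findContours(m.astype(np.uint8),0,1);c=max(cs,key=cv2.contourArea).reshape(-1,2)
    w=ray(a,c,z)[:,:2]
    b=cv2.minAreaRect((w*1000).astype(np.float32));print(l,np.round(cv2.boxPoints(b),1).tolist(),b)
Z=X[...,2]
print('table z',np.nanmedian(Z[250:300,220:300]))
# mill plate
m=reg(205,165,260,225,nr&(abs(Z-.05)<.008));rect(m,.05,'plate');print(np.nanmedian(Z[m]))
# gauge
g=reg(293,155,325,220,nr);rect(g,.008,'gauge')
for lo,hi in((.002,.01),(.011,.022),(.035,.06)):
    k=g&(Z>lo)&(Z<hi);print(lo,k.sum(),np.round(np.nanmean(X[k],0),4),np.round(np.nanmin(X[k],0),4),np.round(np.nanmax(X[k],0),4))
    if lo>.01:
        rect(k,(lo+hi)/2 if lo<.03 else .051,'part')
# knob
k=reg(210,140,250,185,(hsv[...,2]<70));rect(k,.16,'knob');print(np.round(np.nanmean(X[k],0),4),k.sum())
ms=reg(200,125,260,225,nr&(Z>.03));print(np.round(np.nanmin(X[ms],0),3),np.round(np.nanmax(X[ms],0),3))
crop=im[115:235,185:345];cv2.imwrite('pics/crop0.png',cv2.resize(crop,None,fx=5,fy=5,interpolation=2))
E
```

```text
table z 0.00021737725662802337
plate [[433.79998779296875, 44.599998474121094], [569.2999877929688, 43.79999923706055], [570.0, 159.89999389648438], [434.5, 160.8000030517578]] ((501.91717529296875, 102.28211975097656), (116.14143371582031, 135.49232482910156), 89.6426010131836)
0.05041932017446015
gauge [[442.79998779296875, -155.10000610351562], [607.7999877929688, -156.5], [608.5, -79.9000015258789], [443.3999938964844, -78.5]] ((525.621337890625, -117.481689453125), (76.60292053222656, 165.079833984375), 89.52220916748047)
0.002 482 [ 0.5383 -0.116   0.0062] [ 0.443  -0.1502  0.002 ] [ 0.6086 -0.0931  0.01  ]
0.011 119 [ 0.5226 -0.1145  0.0165] [ 0.4752 -0.1518  0.0113] [ 0.5987 -0.078   0.0209]
part [[518.5, -151.1999969482422], [530.2000122070312, -151.3000030517578], [530.7999877929688, -78.19999694824219], [519.0999755859375, -78.0999984741211]] ((524.6607055664062, -114.7220458984375), (73.05994415283203, 11.687849044799805), 89.56094360351562)
0.035 88 [ 0.4757 -0.1108  0.05  ] [ 0.4522 -0.1189  0.0367] [ 0.5001 -0.1046  0.0556]
part [[451.29998779296875, -115.0999984741211], [499.6000061035156, -119.4000015258789], [500.79998779296875, -105.9000015258789], [452.5, -101.5999984741211]] ((476.0432434082031, -110.50233459472656), (13.627581596374512, 48.492279052734375), 84.93319702148438)
knob [[562.2000122070312, 71.19999694824219], [615.5999755859375, 70.69999694824219], [616.0999755859375, 131.1999969482422], [562.7000122070312, 131.6999969482422]] ((589.14306640625, 101.20440673828125), (60.53108596801758, 53.34532165527344), 89.51914978027344)
[0.5874 0.0992 0.1623] 431
[0.434 0.044 0.033] [0.692 0.173 0.184]
```

View pics/crop0.png

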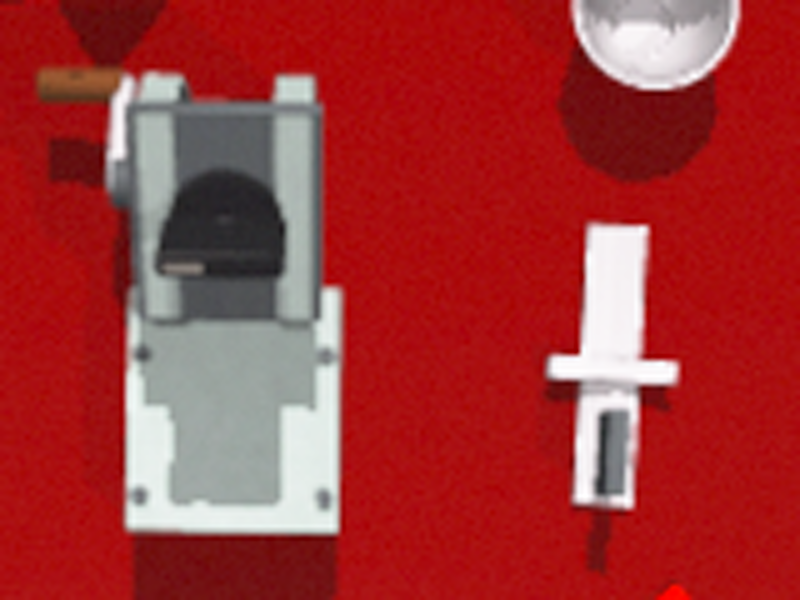

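The crop shows the gauge yawed a few degrees: its bar runs from (548,365) to (678,375). The mill is nearly square, with its plate front edge at row 530. Next I'll fit the lines for exact yaws.

```bash
python3 - <<'E'
from h import *
a=cap('top');b=cap('scene')
def edge(c,p,q,n=25,h=6,sub=8):
    "subpixel edge between pixels p,q: strongest change of the green channel along the normal"
    im=c['image'][...,1].astype(np.float32);p=np.array(p,float);q=np.array(q,float)
    d=(q-p)/np.linalg.norm(q-p);nn=np.array([-d[1],d[0]]);s=np.arange(-h,h+1e-6,1/sub)
    P=(p+(q-p)*np.linspace(.08,.92,n)[:,None])[:,None]+s[None,:,None]*nn
    v=cv2.remap(cv2.GaussianBlur(im,(0,0),.8),P[...,0].astype(np.float32),P[...,1].astype(np.float32),1)
    k=np.abs(np.gradient(v,axis=1)).argmax(1);return P[np.arange(n),k]
def line(w):
    vx,vy,x,y=cv2.fitLine((w[:,:2]).astype(np.float32),cv2.DIST_HUBER,0,1e-3,1e-3).ravel()
    if abs(vx)>abs(vy): s=np.sign(vx);return np.round([np.degrees(np.arctan2(vy*s,vx*s)),x*1e3,y*1e3],1)
    s=np.sign(vy);return np.round([np.degrees(np.arctan2(-vx*s,vy*s)),x*1e3,y*1e3],1)
# crop px -> image: u/5+185, v/5+115
f=lambda u,v:(u/5+185-.4,v/5+115-.4)
for n,p,q,z in[('plate L',f(127,310),f(127,515),.05),('plate R',f(341,300),f(339,520),.05),('plate front',f(135,531),f(335,531),.05),
 ('blade L',f(588,230),f(582,345),.006),('blade R',f(648,235),f(641,345),.006),('tip',f(590,225),f(645,227),.006),
 ('tail L',f(579,400),f(573,500),.006),('bar far',f(550,356),f(580,358),.016),('bar near',f(550,379),f(580,381),.0),('bar nearR',f(645,383),f(675,385),.0)]:
    print(n,line(ray(a,edge(a,p,q,h=3),z)))
# where world points would fall in scene
for P in [(.434,.042,.05),(.434,.162,.05),(.527,-.151,0),(.6085,-.12,.006)]: print(P,proj(b,P))
cv2.imwrite('pics/s1.png',cv2.resize(b['image'][160:270,195:325],None,fx=6,fy=5.4,interpolation=2))
E
```

```text
plate L [ -0.  490.5 163.5]
plate R [ -0.7 501.2  42.4]
plate front [ -0.9 430.7  89.5]
blade L [  -3.9  573.8 -101.6]
blade R [  -2.9  571.7 -138.3]
tip [  -1.9  610.  -125. ]
tail L [ -3.1 476.7 -95.1]
bar far [ -7.5 532.3 -91. ]
bar near [ -7.6 518.6 -90.7]
bar nearR [  -9.4  515.  -147.7]
(0.434, 0.042, 0.05) [[276.25748207 185.01814341]]
(0.434, 0.162, 0.05) [[307.19136692 198.73702843]]
(0.527, -0.151, 0) [[216.8132997  190.47907961]]
(0.6085, -0.12, 0.006) [[212.04063304 210.21675966]]
```

View pics/s1.png

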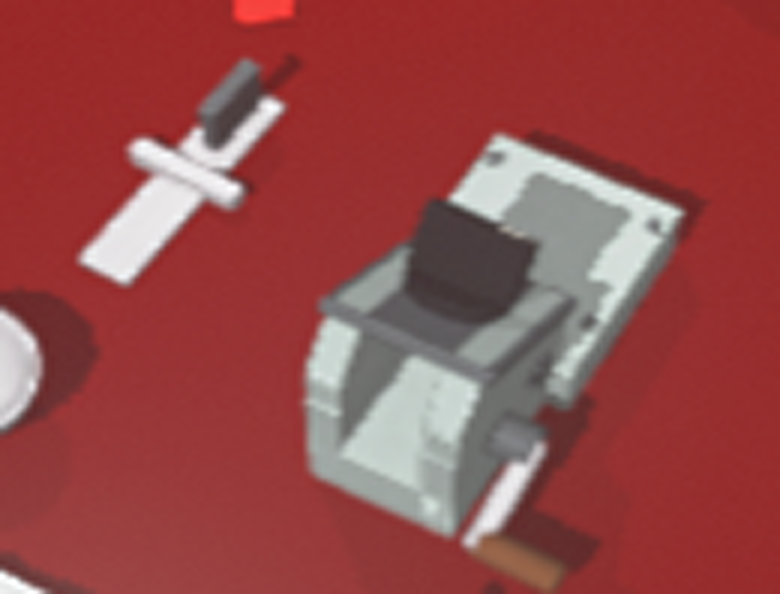

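Emit:
step_arm([
  {"tz":30},
  {"tx":40,"ty":-30,"tz":20},
  {"tx":40,"ty":-30},
  {"tx":40,"ty":-30},
  {"tx":40,"ty":-30},
  {"tx":40,"ty":-30},
  {"tx":40,"ty":-30},
  {"tx":30,"ty":-40},
  {"ty":-50},
  {"ty":-50},
  {"ty":-50},
  {"ty":-50},
])

```text
$.increments[0]: bad value
```

The scene crop agrees with the top view: gauge fin at about (232,100), wing level across the mill, plate front corners at (497,135) and (685,212). The gauge yaw is about -3.5° with its fin near (0.475,-0.112). The mill yaw is about -0.5°, with its centreline at y≈0.103.

Emit:
step_arm([
  {"tx":0,"ty":0,"tz":30,"ax":0,"ay":0,"az":0,"claw":1},
  {"tx":40,"ty":-30,"tz":20,"ax":0,"ay":0,"az":5,"claw":1},
  {"tx":40,"ty":-30,"tz":0,"ax":0,"ay":0,"az":5,"claw":1},
  {"tx":40,"ty":-30,"tz":0,"ax":0,"ay":0,"az":0,"claw":1},
  {"tx":40,"ty":-30,"tz":0,"ax":0,"ay":0,"az":0,"claw":1},
  {"tx":40,"ty":-30,"tz":0,"ax":0,"ay":0,"az":0,"claw":1},
  {"tx":40,"ty":-30,"tz":0,"ax":0,"ay":0,"az":0,"claw":1},
  {"tx":30,"ty":-40,"tz":0,"ax":0,"ay":0,"az":0,"claw":1},
  {"tx":0,"ty":-40,"tz":0,"ax":0,"ay":0,"az":0,"claw":1},
  {"tx":0,"ty":-40,"tz":0,"ax":0,"ay":0,"az":0,"claw":1},
  {"tx":0,"ty":-40,"tz":0,"ax":0,"ay":0,"az":0,"claw":1},
  {"tx":0,"ty":-40,"tz":0,"ax":0,"ay":0,"az":0,"claw":1},
], newtons=30)

```text
time_s: 1.45
tcp_pos: [0.426, 0.2764, 0.2941]
eef_rot: [-180.0, -0.0, -3.6]
contact_force: [1.3, -0.8, 0.5]
gripper_width: 0.088
```

Emit:
step_arm([
  {"tx":5,"ty":-43,"tz":0,"ax":0,"ay":0,"az":0,"claw":1},
  {"tx":5,"ty":-43,"tz":0,"ax":0,"ay":0,"az":0,"claw":1},
  {"tx":5,"ty":-43,"tz":0,"ax":0,"ay":0,"az":0,"claw":1},
  {"tx":5,"ty":-43,"tz":0,"ax":0,"ay":0,"az":0,"claw":1},
  {"tx":5,"ty":-43,"tz":0,"ax":0,"ay":0,"az":0,"claw":1},
  {"tx":5,"ty":-43,"tz":0,"ax":0,"ay":0,"az":0,"claw":1},
  {"tx":5,"ty":-43,"tz":0,"ax":0,"ay":0,"az":0,"claw":1},
  {"tx":5,"ty":-43,"tz":0,"ax":0,"ay":0,"az":0,"claw":1},
  {"tx":6,"ty":-44,"tz":-30,"ax":0,"ay":0,"az":0,"claw":1},
  {"tx":0,"ty":0,"tz":-40,"ax":0,"ay":0,"az":0,"claw":1},
  {"tx":0,"ty":0,"tz":-40,"ax":0,"ay":0,"az":0,"claw":1},
  {"tx":0,"ty":0,"tz":-40,"ax":0,"ay":0,"az":0,"claw":1},
])

```text
time_s: 2.65
tcp_pos: [0.4715, -0.1076, 0.145]
eef_rot: [-180.0, -0.1, -3.7]
contact_force: [1.6, 0.8, -0.5]
gripper_width: 0.0876
```

```bash
python3 - <<'E'
from h import *
b=cap('scene');a=cap('top');s=r.get_state();print(s['tcp_pos'],s['eef_rot'],s['joints'])
x=cv2.resize(b['image'][120:230,180:310],None,fx=4,fy=4,interpolation=2);y=cv2.resize(a['image'][130:240,250:370],None,fx=3.2,fy=4,interpolation=2)
cv2.imwrite('pics/close.png',np.hstack([x[:, :400],y]))
E
```

```text
[ 0.46810337 -0.10742946  0.14177884] [179.93925275   0.51853412  -3.71399091] [ 10.55619768   8.11635418 -31.13648445  -0.08838122 -51.26470308
  75.78569987]
```

View pics/close.png

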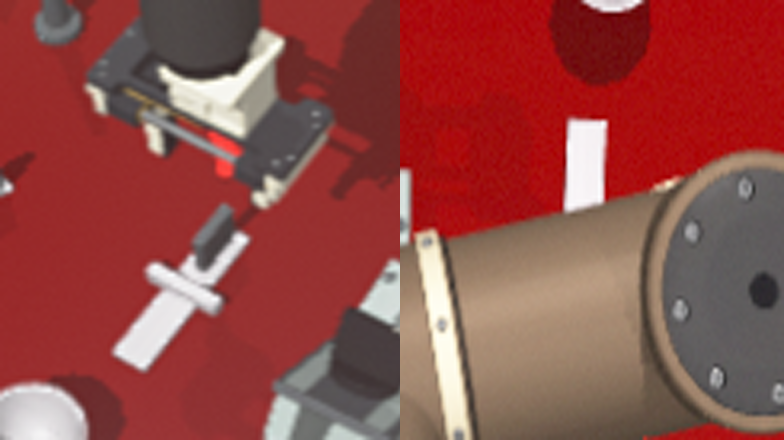

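The scene crop shows the open gripper square over the gauge fin, with the fin at about (213,235). I'll correct the offset and descend.

Emit:
step_arm([
  {"tx":5,"ty":-5,"tz":0,"ax":0,"ay":0,"az":0,"claw":1},
  {"tx":0,"ty":0,"tz":-25,"ax":0,"ay":0,"az":0,"claw":1},
  {"tx":0,"ty":0,"tz":-25,"ax":0,"ay":0,"az":0,"claw":1},
  {"tx":0,"ty":0,"tz":-10,"ax":0,"ay":0,"az":0,"claw":1},
  {"tx":0,"ty":0,"tz":0,"ax":0,"ay":0,"az":0,"claw":1},
])

```text
time_s: 3.25
tcp_pos: [0.4774, -0.112, 0.0867]
eef_rot: [180.0, -0.0, -3.6]
contact_force: [0.4, 1.2, 0.3]
gripper_width: 0.0877
```

Emit:
step_arm([
  {"tx":-2,"ty":0,"tz":-20,"ax":0,"ay":0,"az":0,"claw":1},
  {"tx":0,"ty":0,"tz":-20,"ax":0,"ay":0,"az":0,"claw":1},
  {"tx":0,"ty":0,"tz":-12,"ax":0,"ay":0,"az":0,"claw":1},
  {"tx":0,"ty":0,"tz":0,"ax":0,"ay":0,"az":0,"claw":1},
  {"tx":0,"ty":0,"tz":0,"ax":0,"ay":0,"az":0,"claw":-1},
  {"tx":0,"ty":0,"tz":0,"ax":0,"ay":0,"az":0,"claw":-1},
  {"tx":0,"ty":0,"tz":0,"ax":0,"ay":0,"az":0,"claw":-1},
  {"tx":0,"ty":0,"tz":0,"ax":0,"ay":0,"az":0,"claw":-1},
  {"tx":0,"ty":0,"tz":0,"ax":0,"ay":0,"az":0,"claw":-1},
  {"tx":0,"ty":0,"tz":0,"ax":0,"ay":0,"az":0,"claw":-1},
  {"tx":0,"ty":0,"tz":0,"ax":0,"ay":0,"az":0,"claw":-1},
  {"tx":0,"ty":0,"tz":0,"ax":0,"ay":0,"az":0,"claw":-1},
], newtons=40)

```text
time_s: 4.45
tcp_pos: [0.4747, -0.1119, 0.0341]
eef_rot: [180.0, 0.0, -3.6]
contact_force: [-0.3, -0.5, -0.2]
gripper_width: 0.0292
```

Emit:
step_arm([
  {"tx":0,"ty":0,"tz":0,"ax":0,"ay":0,"az":0,"claw":-1},
  {"tx":0,"ty":0,"tz":0,"ax":0,"ay":0,"az":0,"claw":-1},
  {"tx":0,"ty":0,"tz":0,"ax":0,"ay":0,"az":0,"claw":-1},
  {"tx":0,"ty":0,"tz":0,"ax":0,"ay":0,"az":0,"claw":-1},
  {"tx":0,"ty":0,"tz":0,"ax":0,"ay":0,"az":0,"claw":-1},
])

```text
time_s: 4.95
tcp_pos: [0.4747, -0.112, 0.0341]
eef_rot: [180.0, 0.0, -3.6]
contact_force: [-0.3, -0.6, 0.2]
gripper_width: 0.0116
```

Emit:
step_arm([
  {"tx":0,"ty":0,"tz":20,"ax":0,"ay":0,"az":0,"claw":-1},
  {"tx":0,"ty":0,"tz":30,"ax":0,"ay":0,"az":0,"claw":-1},
  {"tx":-10,"ty":0,"tz":30,"ax":0,"ay":0,"az":1,"claw":-1},
  {"tx":-20,"ty":20,"tz":10,"ax":0,"ay":0,"az":1,"claw":-1},
  {"tx":-20,"ty":30,"tz":0,"ax":0,"ay":0,"az":1.1,"claw":-1},
  {"tx":-15,"ty":30,"tz":0,"ax":0,"ay":0,"az":0,"claw":-1},
  {"tx":0,"ty":35,"tz":0,"ax":0,"ay":0,"az":0,"claw":-1},
  {"tx":0,"ty":35,"tz":0,"ax":0,"ay":0,"az":0,"claw":-1},
  {"tx":0,"ty":35,"tz":0,"ax":0,"ay":0,"az":0,"claw":-1},
  {"tx":0,"ty":20,"tz":0,"ax":0,"ay":0,"az":0,"claw":-1},
  {"tx":0,"ty":10,"tz":0,"ax":0,"ay":0,"az":0,"claw":-1},
  {"tx":0,"ty":0,"tz":0,"ax":0,"ay":0,"az":0,"claw":-1},
])

```text
time_s: 6.15
tcp_pos: [0.4095, 0.1038, 0.1239]
eef_rot: [180.0, 0.0, -0.4]
contact_force: [-0.0, -0.7, -2.7]
gripper_width: 0.0118
```

Emit:
step_arm([
  {"tx":0,"ty":0,"tz":-15,"ax":0,"ay":0,"az":0,"claw":-1},
  {"tx":0,"ty":0,"tz":-15,"ax":0,"ay":0,"az":0,"claw":-1},
  {"tx":0,"ty":0,"tz":-5,"ax":0,"ay":0,"az":0,"claw":-1},
  {"tx":0,"ty":0,"tz":0,"ax":0,"ay":0,"az":0,"claw":-1},
])

```text
time_s: 6.55
tcp_pos: [0.4092, 0.102, 0.0885]
eef_rot: [179.9, 0.1, -0.6]
contact_force: [0.3, -0.6, -2.8]
gripper_width: 0.0116
```

```bash
python3 - <<'E'
from h import *
b=cap('scene');a=cap('top');s=r.get_state();print(s['tcp_pos'],s['eef_rot'],s['joints'])
x=cv2.resize(b['image'][140:240,230:330],None,fx=4,fy=4,interpolation=2);y=cv2.resize(a['image'][130:240,180:280],None,fx=4,fy=3.63636,interpolation=2)
cv2.imwrite('pics/fit.png',np.hstack([x,y[:400]]))
E
```

```text
[0.40996432 0.10274206 0.08948317] [ 1.79995034e+02 -6.68169501e-03 -5.51360413e-01] [ 4.10655071e+01  6.68508410e+00 -4.19263804e+01  1.23273866e-02
 -4.13868390e+01  4.83738835e+01]
```

View pics/fit.png

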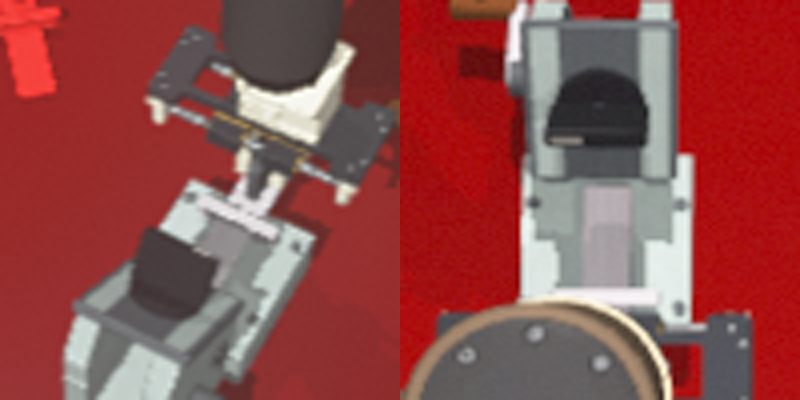

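The fit picture shows the blade centred on the plate: blade column about 607 and plate edges at 522 and 692, with the tip just short of the head. Now I'll slide it in.

Emit:
step_arm([
  {"tx":0,"ty":0,"tz":-3,"ax":0,"ay":0,"az":0,"claw":-1},
  {"tx":8,"ty":0,"tz":0,"ax":0,"ay":0,"az":0,"claw":-1},
  {"tx":8,"ty":0,"tz":0,"ax":0,"ay":0,"az":0,"claw":-1},
  {"tx":8,"ty":0,"tz":0,"ax":0,"ay":0,"az":0,"claw":-1},
  {"tx":8,"ty":0,"tz":0,"ax":0,"ay":0,"az":0,"claw":-1},
  {"tx":8,"ty":0,"tz":0,"ax":0,"ay":0,"az":0,"claw":-1},
  {"tx":8,"ty":0,"tz":0,"ax":0,"ay":0,"az":0,"claw":-1},
  {"tx":0,"ty":0,"tz":0,"ax":0,"ay":0,"az":0,"claw":-1},
])

```text
time_s: 7.45
tcp_pos: [0.4589, 0.1032, 0.086]
eef_rot: [180.0, -0.0, -0.6]
contact_force: [-0.3, -0.3, -2.6]
gripper_width: 0.0119
```

Emit:
step_arm([
  {"tx":8,"ty":0,"tz":0,"ax":0,"ay":0,"az":0,"claw":-1},
  {"tx":8,"ty":0,"tz":0,"ax":0,"ay":0,"az":0,"claw":-1},
  {"tx":8,"ty":0,"tz":0,"ax":0,"ay":0,"az":0,"claw":-1},
  {"tx":3,"ty":0,"tz":-1,"ax":0,"ay":0,"az":0,"claw":-1},
  {"tx":0,"ty":0,"tz":0,"ax":0,"ay":0,"az":0,"claw":-1},
])

```text
time_s: 7.95
tcp_pos: [0.4851, 0.103, 0.0849]
eef_rot: [180.0, 0.0, -0.5]
contact_force: [-0.2, -0.6, -2.4]
gripper_width: 0.0118
```

Emit:
step_arm([
  {"tx":2,"ty":0,"tz":-0.7,"ax":0,"ay":0,"az":0,"claw":-1},
  {"tx":2,"ty":0,"tz":0,"ax":0,"ay":0,"az":0,"claw":-1},
  {"tx":0,"ty":0,"tz":0,"ax":0,"ay":0,"az":0,"claw":-1},
])

```text
time_s: 8.25
tcp_pos: [0.4889, 0.1031, 0.0845]
eef_rot: [-180.0, -0.0, -0.5]
contact_force: [-0.8, 0.1, -2.7]
gripper_width: 0.012
```

Emit:
step_arm([
  {"tx":1,"ty":0,"tz":0,"ax":0,"ay":0,"az":0,"claw":-1},
  {"tx":1,"ty":0,"tz":0,"ax":0,"ay":0,"az":0,"claw":-1},
  {"tx":0,"ty":0,"tz":0,"ax":0,"ay":0,"az":0,"claw":-1},
])

```text
time_s: 8.55
tcp_pos: [0.4909, 0.1032, 0.0845]
eef_rot: [-180.0, -0.0, -0.5]
contact_force: [-0.4, 0.5, -2.2]
gripper_width: 0.0115
```

Emit:
step_arm([
  {"tx":1,"ty":0,"tz":-0.5,"ax":0,"ay":0,"az":0,"claw":-1},
  {"tx":0,"ty":0,"tz":0,"ax":0,"ay":0,"az":0,"claw":-1},
])

```text
time_s: 8.75
tcp_pos: [0.4915, 0.1031, 0.0841]
eef_rot: [180.0, 0.0, -0.5]
contact_force: [-3.5, 0.7, 1.5]
gripper_width: 0.0119
```

Emit:
step_arm([
  {"tx":1,"ty":0,"tz":0,"ax":0,"ay":0,"az":0,"claw":-1},
  {"tx":0,"ty":0,"tz":0,"ax":0,"ay":0,"az":0,"claw":-1},
])

```text
time_s: 8.95
tcp_pos: [0.4916, 0.103, 0.0841]
eef_rot: [180.0, 0.1, -0.5]
contact_force: [-8.6, 4.3, 6.4]
gripper_width: 0.0119
```

Emit:
step_arm([
  {"tx":1,"ty":0,"tz":0,"ax":0,"ay":0,"az":0,"claw":-1},
  {"tx":0,"ty":0,"tz":0,"ax":0,"ay":0,"az":0,"claw":-1},
])

```text
time_s: 9.15
tcp_pos: [0.4916, 0.103, 0.0841]
eef_rot: [180.0, 0.2, -0.6]
contact_force: [-14.2, 4.8, 11.0]
gripper_width: 0.0119
```

```bash
python3 - <<'E'
from h import *
b=cap('scene','ins_s.png');a=cap('top','ins_t.png');s=r.get_state();print(s['tcp_pos'],s['eef_rot'],s['contact_force'],s['moment'])
E
```

```text
[0.49167828 0.10301611 0.08408308] [ 1.79988650e+02  1.75879887e-01 -5.56132098e-01] [-14.47358513   4.4160711   11.0664901 ] [ 1.79794423  4.63715747 -0.06267669]
```

Emit:
step_arm([
  {"tx":-1.5,"ty":0,"tz":0,"ax":0,"ay":0,"az":0,"claw":-1},
  {"tx":0,"ty":0,"tz":0,"ax":0,"ay":0,"az":0,"claw":-1},
])

```text
time_s: 9.45
tcp_pos: [0.4916, 0.1031, 0.0841]
eef_rot: [-180.0, 0.0, -0.5]
contact_force: [-6.8, 2.1, 6.0]
gripper_width: 0.0114
```

Contact is 14 N with a z moment of only 0.06 N m, so both bar ends bear on the side plates. Releasing now.

Emit:
step_arm([
  {"tx":0,"ty":0,"tz":0,"ax":0,"ay":0,"az":0,"claw":0},
  {"tx":0,"ty":0,"tz":0,"ax":0,"ay":0,"az":0,"claw":0},
  {"tx":0,"ty":0,"tz":0,"ax":0,"ay":0,"az":0,"claw":0},
  {"tx":0,"ty":0,"tz":0,"ax":0,"ay":0,"az":0,"claw":0},
  {"tx":0,"ty":0,"tz":0,"ax":0,"ay":0,"az":0,"claw":0},
  {"tx":0,"ty":0,"tz":0,"ax":0,"ay":0,"az":0,"claw":0},
  {"tx":0,"ty":0,"tz":5,"ax":0,"ay":0,"az":0,"claw":0},
  {"tx":0,"ty":0,"tz":15,"ax":0,"ay":0,"az":0,"claw":0},
  {"tx":0,"ty":0,"tz":30,"ax":0,"ay":0,"az":0,"claw":0},
  {"tx":-5,"ty":0,"tz":40,"ax":0,"ay":0,"az":0,"claw":0},
  {"tx":-5,"ty":0,"tz":40,"ax":0,"ay":0,"az":0,"claw":0},
  {"tx":-5,"ty":0,"tz":20,"ax":0,"ay":0,"az":0,"claw":0},
])

```text
time_s: 10.65
tcp_pos: [0.4783, 0.1035, 0.238]
eef_rot: [-179.9, -0.3, -0.5]
contact_force: [-0.3, 0.2, 0.5]
gripper_width: 0.0438
```

```bash
python3 - <<'E'
from h import *
c0,s0=np.cos(np.radians(35)),np.sin(np.radians(35))
for nm in('top','scene'):
    c=cap(nm);X=cloud(c);hsv=cv2.cvtColor(c['image'],cv2.COLOR_BGR2HSV)
    P=X-[.5816,.103,0];t=np.radians(-.5);P=P@np.array([[np.cos(t),-np.sin(t),0],[np.sin(t),np.cos(t),0],[0,0,1]])
    P=P*1000;n=P[...,2]*c0-P[...,0]*s0;s=P[...,0]*c0+P[...,2]*s0
    m=(hsv[...,2]<75)&(abs(P[...,1])<36)&(P[...,0]>-45)&(P[...,0]<70)&(n>105)&(n<165)
    print(nm,m.sum())
    for lo in range(105,165,6):
        k=m&(n>=lo)&(n<lo+6)
        if k.sum()>3: print(lo,k.sum(),'s',np.round(np.percentile(s[k],[2,50,98]),1),'y',np.round(np.percentile(P[...,1][k],[2,50,98]),1))
    # slope surface next to the knob
    q=(abs(P[...,1])<58)&(abs(n-102)<6)&(P[...,0]>-30)&(P[...,0]<60);print('slope n',np.nanmedian(n[q]),q.sum(), 's',np.percentile(s[q],[2,98]))
E
```

```text
top 335
105 32 s [ 96.9 110.6 119.1] y [-27.3  -1.3  20.5]
111 134 s [ 96.1 104.  117.4] y [-26.5  -1.4  22. ]
117 24 s [94.7 96.6 97.7] y [-31.7 -12.6  21.9]
123 22 s [95.7 97.1 97.8] y [-28.4  -4.1  16.2]
129 20 s [94.8 96.5 97.7] y [-32.1 -13.3   9.5]
135 20 s [91.3 96.5 97.7] y [-32.2 -13.7   6.7]
141 17 s [90.1 96.4 97.9] y [-32.3 -15.1   4. ]
147 22 s [87.3 96.1 97.6] y [-30.2 -14.    0.8]
153 44 s [85.3 91.6 96.7] y [-30.1 -18.   -2.9]
slope n 101.91545467706516 752 s [ 38.90198372 143.32492647]
scene 309
105 19 s [ 95.3 114.  117.9] y [-8.8 10.5 25.4]
111 73 s [ 89.9 101.9 118.3] y [-24.   -1.4  24.8]
117 33 s [ 89.5  93.7 100. ] y [-27.   -1.3  27.6]
123 26 s [91.  95.1 98.9] y [-26.5   1.3  28.9]
129 34 s [ 90.3  95.2 101.1] y [-27.6   3.4  28.7]
135 37 s [ 90.9  95.  100.2] y [-26.9  -1.5  26.4]
141 31 s [89.5 94.6 99.5] y [-24.4   2.9  29. ]
147 33 s [ 88.4  94.5 100.5] y [-27.    3.2  28.8]
153 23 s [88.3 94.2 98.3] y [-25.6  -2.   26.3]
slope n 102.72040576024838 332 s [ 41.96488549 143.42148768]
```

Emit:
step_arm([
  {"tx":0,"ty":0,"tz":5,"ax":0,"ay":0,"az":-8.2,"claw":0},
  {"tx":0,"ty":0,"tz":5,"ax":0,"ay":0,"az":-8.2,"claw":0},
  {"tx":0,"ty":0,"tz":0,"ax":0,"ay":0,"az":-8.2,"claw":0},
  {"tx":0,"ty":0,"tz":0,"ax":0,"ay":0,"az":-8.2,"claw":0},
  {"tx":0,"ty":0,"tz":0,"ax":0,"ay":0,"az":-8.2,"claw":0},
  {"tx":0,"ty":0,"tz":0,"ax":0,"ay":0,"az":-8.2,"claw":0},
  {"tx":0,"ty":0,"tz":0,"ax":0,"ay":0,"az":-8.2,"claw":0},
  {"tx":0,"ty":0,"tz":0,"ax":0,"ay":0,"az":-8.2,"claw":0},
  {"tx":0,"ty":0,"tz":0,"ax":0,"ay":0,"az":-8.2,"claw":0},
  {"tx":0,"ty":0,"tz":0,"ax":0,"ay":0,"az":-8.2,"claw":0},
  {"tx":0,"ty":0,"tz":0,"ax":0,"ay":0,"az":-8,"claw":0},
  {"tx":0,"ty":0,"tz":0,"ax":0,"ay":0,"az":0,"claw":0},
])

```text
time_s: 11.95
tcp_pos: [0.477, 0.1029, 0.2434]
eef_rot: [180.0, -0.0, -90.7]
contact_force: [-0.4, -0.1, 0.4]
gripper_width: 0.0436
```

Emit:
step_arm([
  {"tx":0,"ty":0,"tz":10,"ax":0,"ay":-7,"az":0,"claw":0},
  {"tx":0,"ty":0,"tz":10,"ax":0,"ay":-7,"az":0,"claw":0},
  {"tx":0,"ty":0,"tz":0,"ax":0,"ay":-7,"az":0,"claw":0},
  {"tx":0,"ty":0,"tz":0,"ax":0,"ay":-7,"az":0,"claw":0},
  {"tx":0,"ty":0,"tz":0,"ax":0,"ay":-7,"az":0,"claw":0},
  {"tx":20,"ty":0,"tz":0,"ax":0,"ay":0,"az":0,"claw":0},
  {"tx":20,"ty":0,"tz":0,"ax":0,"ay":0,"az":0,"claw":0},
  {"tx":19,"ty":0,"tz":-20,"ax":0,"ay":0,"az":0,"claw":0},
  {"tx":0,"ty":0,"tz":-20,"ax":0,"ay":0,"az":0,"claw":0},
  {"tx":0,"ty":0,"tz":0,"ax":0,"ay":0,"az":0,"claw":0},
])

```text
time_s: 12.95
tcp_pos: [0.544, 0.1026, 0.2351]
eef_rot: [-147.0, -0.1, -90.5]
contact_force: [-0.9, -1.1, 0.3]
gripper_width: 0.0436
```

```bash
python3 - <<'E'
from h import *
from scipy.spatial.transform import Rotation as Ro
b=cap('scene');a=cap('top');s=r.get_state();print(s['tcp_pos'],s['eef_rot'],s['joints']);print(Ro.from_euler('xyz',s['eef_rot'],degrees=True).as_matrix().round(3))
x=cv2.resize(b['image'][140:240,230:330],None,fx=4,fy=4,interpolation=2);y=cv2.resize(a['image'][130:230,180:280],None,fx=4,fy=4,interpolation=2)
cv2.imwrite('pics/knob.png',np.hstack([x,y]))
E
```

```text
[0.5428698  0.10179344 0.2356991 ] [-1.47035121e+02 -2.17927600e-02 -9.06221168e+01] [ 31.37291257  -6.53707414 -58.23733059  61.30203991 -19.20713189
 -87.55157276]
[[-0.011 -0.839  0.544]
 [-1.     0.009 -0.006]
 [ 0.    -0.544 -0.839]]
```

View pics/knob.png

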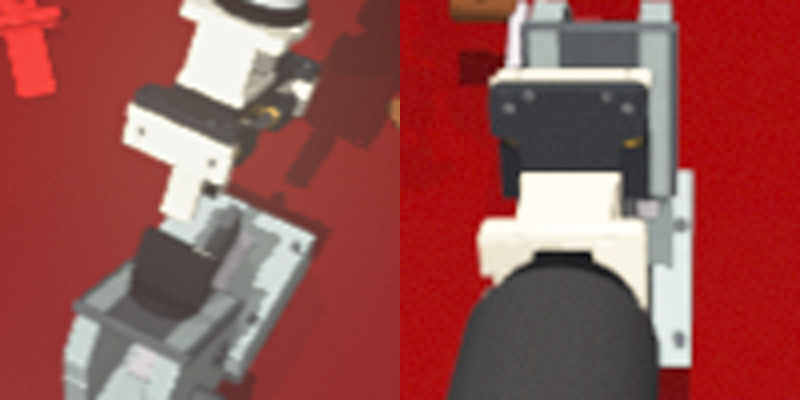

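The picture shows the tilted gripper above the wing, its jaws straddling across it. The gauge bar still lies against the plates. Joint 3 is at its limit here, which cut the tilt to 33°, so I'll move lower and further out to check that it eases.

Emit:
step_arm([
  {"tx":3,"ty":0,"tz":-12,"ax":0,"ay":0,"az":0,"claw":0},
  {"tx":3,"ty":1,"tz":-12,"ax":0,"ay":-1,"az":0,"claw":0},
  {"tx":2,"ty":0,"tz":-8,"ax":0,"ay":-1,"az":0,"claw":0},
  {"tx":0,"ty":0,"tz":0,"ax":0,"ay":0,"az":0,"claw":0},
])

```text
time_s: 13.45
tcp_pos: [0.5629, 0.1077, 0.2258]
eef_rot: [-146.8, -0.1, -90.7]
contact_force: [1.0, -0.0, -0.4]
gripper_width: 0.0437
```

```bash
python3 - <<'E'
from h import *
s=r.get_state();print(s['tcp_pos'],s['eef_rot'],s['joints'])
E
```

```text
[0.56285436 0.10767316 0.2258432 ] [-1.46838115e+02 -1.08717700e-01 -9.06825349e+01] [ 26.54355871  -3.69889419 -58.2177999   70.2400648  -15.51053972
 -92.80582386]
```

```bash
cat > ik.py <<'E'
import numpy as np
from scipy.optimize import least_squares
from scipy.spatial.transform import Rotation as Ro
D=[([92.882,20.585,.640,-.018,-70.136,-16.506],[.15893,.65561,.24475],[179.917,-.007,-13.63]),
([10.556,8.116,-31.136,-.088,-51.265,75.786],[.46810,-.10743,.14178],[179.94,.519,-3.714]),
([41.066,6.685,-41.926,.012,-41.387,48.374],[.40996,.10274,.08948],[180,0,-.551]),
([31.373,-6.537,-58.237,61.302,-19.207,-87.552],[.54287,.10179,.2357],[-147.035,-.022,-90.622]),
([26.544,-3.699,-58.218,70.240,-15.511,-92.806],[.56285,.10767,.22584],[-146.838,-.109,-90.683])]
R=lambda ax,d:Ro.from_euler(ax,d,degrees=True)
def fk(j,p):
    a1,d1,l2,l4,a3,e,L=p
    b=np.radians(j[1]);f=np.radians(j[1]-j[2])
    w=np.array([a1+l2*np.sin(b)+l4*np.cos(f)+a3*np.sin(f),-e,d1+l2*np.cos(b)-l4*np.sin(f)+a3*np.cos(f)])
    # forearm frame: x along forearm
    Q=R('z',j[0])*R('y',j[1]-j[2])*R('x',S4*j[3])*R('y',-j[4])*R('y',90)*R('z',-j[5])*R('z',YO)
    Q=Q*R('z',0)
    return R('z',j[0]).apply(w)+L*Q.apply([0,0,1]),Q
S4,YO=1,0
def fit():
    global S4,YO
    best=None
    for S4 in(1,-1):
      for YO in(0,90,180,270):
        g=lambda p:np.concatenate([np.r_[fk(j,p)[0]-x,.1*(fk(j,p)[1].inv()*R('xyz',o)).as_rotvec()] for j,x,o in D])
        s=least_squares(g,[.1,.4,.4,.4,0,.19,.25],x_scale=.1)
        if best is None or s.cost<best[0]: best=(s.cost,s.x,S4,YO,np.abs(s.fun).max())
    S4,YO=best[2:4];return best
p=fit()
lo=[-176.03,-82.01,-58.28,-173.87,-174.79,-173.66];hi=[176.03,121.73,71.71,95.51,-.11,173.66]
def ik(x,Q,n=40,seed=0):
    rng=np.random.default_rng(seed);sol=[]
    for _ in range(n):
        j0=rng.uniform(np.maximum(lo,[-60,-60,-58,-170,-170,-173]),np.minimum(hi,[100,90,70,95,-1,173]))
        s=least_squares(lambda j:np.r_[fk(j,p[1])[0]-x,.2*(fk(j,p[1])[1].inv()*Q).as_rotvec()],j0,bounds=(lo,hi),x_scale=50)
        if s.cost<1e-7 and not any(np.allclose(s.x,q,atol=1) for q in sol): sol.append(s.x)
    return sol
E
python3 - <<'E'
from ik import *
print(p)
n=np.array([-.574,0,.819])
for d in(0,.03,.05):
  for t in(35,25,15):
    for yaw in(-90.5,89.5):
        Q=R('y',-t)*R('z',yaw)*R('x',180)
        print(d,t,yaw,[s.round(1).tolist() for s in ik(np.array([.5758,.103,.1643])+d*n,Q,15)])
E
```

```text
(np.float64(0.010315405984958191), array([ 0.54468202,  1.64035136, -0.52524555,  0.49546656, -0.58062203,
        0.16299011,  0.20576254]), -1, 270, np.float64(0.07936669922719597))
0 35 -90.5 []
0 35 89.5 []
0 25 -90.5 []
0 25 89.5 []
0 15 -90.5 [[29.0, -7.2, -55.5, 14.8, -29.3, -41.6], [29.0, 10.6, -25.5, 11.0, -41.3, -36.9]]
0 15 89.5 [[29.0, -7.2, -55.5, 14.8, -29.3, 138.4], [29.0, 10.6, -25.5, 11.0, -41.3, 143.1]]
0.03 35 -90.5 [[34.3, 5.5, -40.5, 54.6, -23.3, -81.9]]
0.03 35 89.5 [[34.3, 5.5, -40.5, 54.6, -23.3, 98.1]]
0.03 25 -90.5 [[32.1, 16.4, -19.7, 23.3, -34.5, -49.6]]
0.03 25 89.5 [[32.1, 16.4, -19.7, 23.3, -34.5, 130.4]]
0.03 15 -90.5 [[29.9, 18.6, -13.4, 10.5, -45.4, -37.0]]
0.03 15 89.5 [[29.9, 18.6, -13.4, 10.5, -45.4, 143.0]]
0.05 35 -90.5 [[35.2, 16.6, -22.8, 44.5, -28.1, -71.4], [35.2, -4.4, -58.2, 72.2, -20.3, -101.6]]
0.05 35 89.5 [[35.2, -4.4, -58.2, 72.2, -20.3, 78.4], [35.2, 16.6, -22.8, 44.5, -28.1, 108.6]]
0.05 25 -90.5 [[32.8, 21.0, -12.9, 22.5, -36.8, -49.2]]
0.05 25 89.5 [[32.8, 21.0, -12.9, 22.5, -36.8, 130.8]]
0.05 15 -90.5 [[30.6, 22.6, -7.8, 10.4, -47.2, -37.4]]
0.05 15 89.5 [[30.6, 22.6, -7.8, 10.4, -47.2, 142.6]]
```

```bash
python3 - <<'E'
import re
s=open('ik.py').read()
s=s[:s.index('p=fit()')]
exec(s)
import itertools
for s4,s6 in itertools.product((1,-1),(1,-1)):
  for yo in(0,90,180,270):
    res=[]
    for j,x,o in D:
        Q=R('z',j[0])*R('y',j[1]-j[2])*R('x',s4*j[3])*R('y',-j[4])*R('y',90)*R('z',s6*j[5])*R('z',yo)
        res.append(np.degrees((Q.inv()*R('xyz',o)).magnitude()))
    print(s4,s6,yo,np.round(res,1))
E
```

```text
1 1 0 [ 57.  118.5 173.2  47.9  52. ]
1 1 90 [147.   28.5  83.2 127.2 135.1]
1 1 180 [123.   61.5   6.8 146.8 138. ]
1 1 270 [ 33.  151.5  96.8  64.   54.5]
1 -1 0 [ 90.   89.9  90.  151.5 132.6]
1 -1 90 [180.  179.9 180.   68.1  49.9]
1 -1 180 [90.  90.1 90.  44.6 56.6]
1 -1 270 [  0.    0.2   0.  122.6 140.5]
-1 1 0 [ 57.  118.4 173.3  85.1  95.6]
-1 1 90 [147.   28.4  83.3   4.9   5.6]
-1 1 180 [123.   61.6   6.7  94.9  84.4]
-1 1 270 [ 33.  151.6  96.7 175.1 174.4]
-1 -1 0 [90. 90. 90. 90. 90.]
-1 -1 90 [180. 180. 180. 180. 180.]
-1 -1 180 [90. 90. 90. 90. 90.]
-1 -1 270 [0. 0. 0. 0. 0.]
```

```bash
python3 - <<'E'
s=open('ik.py').read()
a=s.index('S4,YO=1,0');b=s.index('lo=[')
s=s[:a]+'''S4,YO=-1,270
def fit():
    A=np.vstack([np.array([fk(j,np.eye(7)[i])[0] for i in range(7)]).T for j,x,o in D]);y=np.concatenate([d[1] for d in D])
    q=np.linalg.lstsq(A,y,rcond=None)[0];return np.abs(A@q-y).max(),q
p=fit()
'''+s[b:]
open('ik.py','w').write(s)
E
python3 - <<'E'
from ik import *
print(p)
n=np.array([-.574,0,.819])
for d in(0,.05):
  for t in(35,30,25):
    for yaw in(-90.5,89.5):
        Q=R('y',-t)*R('z',yaw)*R('x',180)
        print(d,t,yaw,[s.round(1).tolist() for s in ik(np.array([.5758,.103,.1643])+d*n,Q,15)])
E
```

```text
(np.float64(0.07936669962200274), array([ 0.54468202,  1.64035139, -0.52524557,  0.49546657, -0.58062205,
        0.16299011,  0.20576254]))
0 35 -90.5 []
0 35 89.5 []
0 30 -90.5 []
0 30 89.5 []
0 25 -90.5 []
0 25 89.5 []
0.05 35 -90.5 [[35.2, 16.6, -22.8, 44.5, -28.1, -71.4], [35.2, -4.4, -58.2, 72.2, -20.3, -101.6]]
0.05 35 89.5 [[35.2, -4.4, -58.2, 72.2, -20.3, 78.4], [35.2, 16.6, -22.8, 44.5, -28.1, 108.6]]
0.05 30 -90.5 [[34.0, 19.3, -17.0, 31.7, -32.1, -58.4]]
0.05 30 89.5 [[34.0, 19.3, -17.0, 31.7, -32.1, 121.6]]
0.05 25 -90.5 [[32.8, 21.0, -12.9, 22.5, -36.8, -49.2]]
0.05 25 89.5 [[32.8, 21.0, -12.9, 22.5, -36.8, 130.8]]
```

```bash
python3 - <<'E'
s=open('ik.py').read()
s=s.replace("a1,d1,l2,l4,a3,e,L=p","a1,d1,l2,l4,a3,e,L,e2=p").replace("+L*Q.apply([0,0,1]),Q","+L*Q.apply([0,0,1])+e2*(R('z',j[0])*R('y',j[1]-j[2])*R('x',S4*j[3])).apply([0,1,0]),Q").replace('eye(7)','eye(8)').replace('range(7)','range(8)')
open('ik.py','w').write(s)
E
python3 - <<'E'
from ik import *
print(p)
n=np.array([-.574,0,.819])
for d in(0,.05):
  for t in(35,30,25):
    for yaw in(-90.5,89.5):
        Q=R('y',-t)*R('z',yaw)*R('x',180)
        print(d,t,yaw,[s.round(1).tolist() for s in ik(np.array([.5758,.103,.1643])+d*n,Q,15)])
E
```

```text
(np.float64(2.8117035035801763e-06), array([-2.81801519e-05,  1.98796624e-01,  6.01634857e-01,  4.63620625e-01,
        1.09534456e-06, -4.31163765e-06,  3.59063995e-01, -1.91803772e-01]))
0 35 -90.5 []
0 35 89.5 []
0 30 -90.5 []
0 30 89.5 []
0 25 -90.5 [[30.7, 4.1, -52.6, 48.1, -16.9, -75.6]]
0 25 89.5 [[30.7, 4.1, -52.6, 48.1, -16.9, 104.4]]
0.05 35 -90.5 []
0.05 35 89.5 []
0.05 30 -90.5 [[30.2, -3.2, -58.0, 59.9, -16.9, -86.1]]
0.05 30 89.5 [[30.2, -3.2, -58.0, 59.9, -16.9, 93.9]]
0.05 25 -90.5 [[37.1, -1.5, -49.4, 35.5, -26.0, -67.6]]
0.05 25 89.5 [[37.1, -1.5, -49.4, 35.5, -26.0, 112.4]]
```

```bash
python3 - <<'E'
from ik import *
import ik
n=np.array([-.574,0,.819])
def ik2(x,Q,n,seed=1):
    rng=np.random.default_rng(seed);best=[]
    for _ in range(n):
        j0=rng.uniform(lo,hi)
        s=least_squares(lambda j:np.r_[fk(j,p[1])[0]-x,.2*(fk(j,p[1])[1].inv()*Q).as_rotvec()],j0,bounds=(lo,hi),x_scale=50,max_nfev=60)
        if not any(np.allclose(s.x,q[1],atol=2) for q in best): best.append((s.cost,s.x))
    best.sort(key=lambda b:b[0]);return best
for t in(35,30):
    Q=R('y',-t)*R('z',-90.5)*R('x',180);x=np.array([.5758,.103,.1643])
    for c,j in ik2(x,Q,80)[:5]:
        X,q=fk(j,p[1]);print(t,c,j.round(1),((X-x)*1e3).round(1),np.degrees((q*Q.inv()).as_rotvec()).round(1))
E
```

```text
35 0.0002580121863035572 [  18.2    3.1  -58.3   84.   -10.  -100.6] [6.3 2.  6.6] [-1.   5.8 -0.7]
35 0.000446905845280347 [-8.100e+00  3.800e+00 -4.500e+01 -1.690e+02 -1.000e-01  1.737e+02] [ 0.2  5.  -8.1] [-3.6 -6.  -4.1]
35 0.0005792754280457171 [-9.100e+00  3.600e+00 -4.640e+01 -1.739e+02 -1.000e-01 -1.737e+02] [-0.7 -1.6 -7.3] [-8.3 -4.5  1.2]
35 0.008897677795600328 [ 163.9  -82.   -58.3   10.5 -155.8 -158.6] [-106.   -14.4   72.2] [-5.4 -7.1 -3.8]
35 0.010012352773339436 [ 169.7  -82.   -58.3   -8.  -164.7  173.7] [-111.2   -7.4   55.2] [ -4.3 -15.8 -10.3]
30 2.3803033571015727e-05 [ 19.8   3.1 -58.3  78.3  -9.7 -96.2] [1.5 0.4 2.1] [-0.2  1.8 -0.1]
30 0.0009456898185930028 [-8.100e+00  4.400e+00 -4.520e+01 -1.698e+02 -1.000e-01  1.737e+02] [ -0.3   5.4 -13.4] [ -3.3 -10.3  -4.5]
30 0.0009894432074632673 [-9.100e+00  4.100e+00 -4.640e+01 -1.739e+02 -1.000e-01 -1.737e+02] [ -1.3  -2.1 -12.7] [-8.1 -8.9  1.6]
30 0.00941624408542975 [ 162.4  -82.   -58.3   13.3 -153.  -154.6] [-109.1  -16.2   71.4] [ -4.7 -10.   -2.7]
30 0.011087828606953783 [ 169.5  -82.   -58.3   -6.8 -163.3  173.7] [-114.7   -7.1   51.8] [ -3.8 -19.5 -11.1]
```

```bash
python3 - <<'E'
from ik import *
import h
s=h.r.get_state();j=s['joints'];print(j,fk(j,p[1])[0]-s['tcp_pos'])
for t in(25,27,28):
  for d in(.045,.02,0):
    Q=R('y',-t)*R('z',-90.5)*R('x',180);x=np.array([.574,.103,.167])+d*np.array([-.574,0,.819])
    print(t,d,[q.round(1).tolist() for q in ik(x,Q,25)])
E
```

```text
[ 26.54355871  -3.69889419 -58.2177999   70.2400648  -15.51053972
 -92.80582386] [-1.90747267e-06 -4.02779251e-06 -1.94061678e-06]
25 0.045 [[36.9, -1.3, -49.5, 35.8, -25.7, -67.7]]
25 0.02 [[34.1, 1.5, -51.0, 40.8, -21.3, -70.9]]
25 0 [[31.3, 3.8, -52.3, 46.8, -17.5, -74.8]]
27 0.045 [[35.3, -2.0, -53.0, 43.7, -22.3, -74.3]]
27 0.02 [[31.1, 0.8, -54.8, 52.1, -17.3, -79.5]]
27 0 [[25.8, 3.1, -56.5, 63.2, -12.8, -86.5]]
28 0.045 [[34.0, -2.4, -54.7, 48.6, -20.5, -78.0]]
28 0.02 [[28.5, 0.5, -56.7, 59.5, -15.1, -84.7]]
28 0 [[21.0, 2.7, -58.3, 75.1, -10.0, -94.1]]
```

The fitted kinematics match all recorded poses, and they show that a 35° tilt is out of reach at the knob because of joint 3's limit. About 25° is comfortable, so I'll grip 10° off the knob's axis, which is fine for turning it.

Emit:
step_arm([
  {"tx":-8,"ty":0,"tz":5,"ax":0,"ay":4,"az":0,"claw":0},
  {"tx":-7,"ty":-5,"tz":0,"ax":0,"ay":4.2,"az":0,"claw":0},
  {"tx":0,"ty":0,"tz":-12,"ax":0,"ay":0,"az":0,"claw":0},
  {"tx":0,"ty":0,"tz":0,"ax":0,"ay":0,"az":0,"claw":0},
  {"tx":0,"ty":0,"tz":0,"ax":0,"ay":0,"az":0,"claw":0},
])

```text
time_s: 13.95
tcp_pos: [0.5641, 0.0971, 0.2244]
eef_rot: [-150.5, -0.7, -91.3]
contact_force: [0.4, -0.7, -0.1]
gripper_width: 0.0437
```

Emit:
step_arm([
  {"tx":-10,"ty":3,"tz":0,"ax":0,"ay":4.5,"az":0.8,"claw":0},
  {"tx":-6,"ty":3,"tz":0,"ax":0,"ay":0,"az":0,"claw":0},
  {"tx":0,"ty":0,"tz":0,"ax":0,"ay":0,"az":0,"claw":0},
  {"tx":0,"ty":0,"tz":0,"ax":0,"ay":0,"az":0,"claw":0},
])

```text
time_s: 14.35
tcp_pos: [0.5534, 0.1002, 0.2261]
eef_rot: [-153.6, -0.9, -90.8]
contact_force: [-0.1, 0.8, -1.2]
gripper_width: 0.0442
```

```bash
python3 - <<'E'
from h import *
s=r.get_state();print(s['tcp_pos'],s['eef_rot'],s['joints'])
E
```

```text
[0.55341157 0.10022466 0.22605042] [-153.59826027   -0.92236858  -90.84121241] [ 37.32635112  -2.59806362 -48.44495602  37.02094063 -28.3723662
 -68.44068233]
```

Emit:
step_arm([
  {"tx":-5,"ty":3,"tz":-12,"ax":0.9,"ay":1.5,"az":0.3,"claw":0},
  {"tx":0,"ty":0,"tz":-10,"ax":0,"ay":0,"az":0,"claw":0},
  {"tx":0,"ty":0,"tz":0,"ax":0,"ay":0,"az":0,"claw":0},
])

```text
time_s: 14.65
tcp_pos: [0.5477, 0.1021, 0.2023]
eef_rot: [-155.3, -0.1, -90.6]
contact_force: [-0.0, 0.4, -0.3]
gripper_width: 0.0436
```

Emit:
step_arm([
  {"tx":6,"ty":1,"tz":-8,"ax":0,"ay":0,"az":0,"claw":0},
  {"tx":6,"ty":0,"tz":-8,"ax":0,"ay":0,"az":0,"claw":0},
  {"tx":6,"ty":0,"tz":-8,"ax":0,"ay":0,"az":0,"claw":0},
  {"tx":6,"ty":0,"tz":-8,"ax":0,"ay":0,"az":0,"claw":0},
  {"tx":2,"ty":0,"tz":-3,"ax":0,"ay":0,"az":0,"claw":0},
  {"tx":0,"ty":0,"tz":0,"ax":0,"ay":0,"az":0,"claw":0},
], newtons=50)

```text
time_s: 15.25
tcp_pos: [0.5744, 0.1035, 0.1678]
eef_rot: [-155.3, -0.0, -90.7]
contact_force: [-0.3, 0.0, 0.3]
gripper_width: 0.0437
```

```bash
python3 - <<'E'
from h import *
s=r.get_state();print(s['tcp_pos'],s['eef_rot'],s['joints'],s['contact_force'])
b=cap('scene');cv2.imwrite('pics/k2.png',cv2.resize(b['image'][150:240,230:330],None,fx=6,fy=6,interpolation=2))
E
```

```text
[0.57436957 0.10348448 0.16779546] [-1.55286601e+02 -2.71034592e-02 -9.06534511e+01] [ 31.96690533   3.91293571 -51.5886325   45.15819488 -18.56384934
 -73.79355444] [-0.27896234  0.02830849  0.29871571]
```

View pics/k2.png

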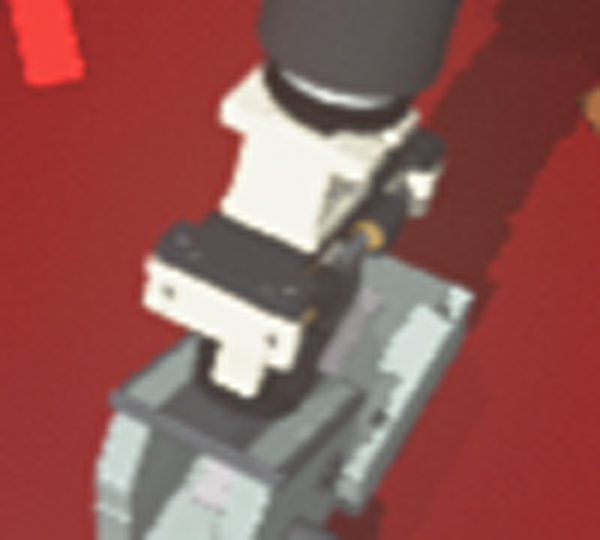

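The far finger stands centred behind the wing at about (240,365), and the blade tip shows through past the rolls at (210,480). Now I'll close on the wing.

Emit:
step_arm([
  {"tx":0,"ty":0,"tz":0,"ax":0,"ay":0,"az":0,"claw":-1},
  {"tx":0,"ty":0,"tz":0,"ax":0,"ay":0,"az":0,"claw":-1},
  {"tx":0,"ty":0,"tz":0,"ax":0,"ay":0,"az":0,"claw":-1},
  {"tx":0,"ty":0,"tz":0,"ax":0,"ay":0,"az":0,"claw":-1},
  {"tx":0,"ty":0,"tz":0,"ax":0,"ay":0,"az":0,"claw":-1},
  {"tx":0,"ty":0,"tz":0,"ax":0,"ay":0,"az":0,"claw":-1},
])

```text
time_s: 15.9
tcp_pos: [0.5737, 0.1041, 0.1685]
eef_rot: [-155.2, 0.0, -90.6]
contact_force: [-8.0, 1.3, 2.2]
gripper_width: 0.0174
```

Emit:
step_arm([
  {"tx":0,"ty":0,"tz":0,"ax":0,"ay":0,"az":0,"claw":-1},
  {"tx":0,"ty":0,"tz":0,"ax":0,"ay":0,"az":0,"claw":-1},
  {"tx":0,"ty":0,"tz":0,"ax":0,"ay":0,"az":0,"claw":-1},
])

```text
time_s: 16.2
tcp_pos: [0.5737, 0.1042, 0.1685]
eef_rot: [-155.2, 0.0, -90.6]
contact_force: [-7.7, 1.7, 2.2]
gripper_width: 0.0176
```

Emit:
step_arm([
  {"tx":0,"ty":0,"tz":0,"ax":2.1,"ay":0,"az":-4.5,"claw":-1},
  {"tx":0,"ty":0,"tz":0,"ax":2.1,"ay":0,"az":-4.5,"claw":-1},
  {"tx":0,"ty":0,"tz":0,"ax":2.1,"ay":0,"az":-4.5,"claw":-1},
  {"tx":0,"ty":0,"tz":0,"ax":2.1,"ay":0,"az":-4.5,"claw":-1},
  {"tx":0,"ty":0,"tz":0,"ax":0,"ay":0,"az":0,"claw":-1},
])

```text
time_s: 16.7
tcp_pos: [0.5744, 0.1041, 0.1691]
eef_rot: [-156.6, 8.3, -108.8]
contact_force: [-3.2, -1.8, 3.7]
gripper_width: 0.0173
```

```bash
cat > st.py <<'E'
from h import *
s=r.get_state()
for k in('tcp_pos','eef_rot','joints','contact_force','moment','gripper_width'):print(k,np.round(s[k],3))
E
python3 st.py
```

```text
tcp_pos [0.574 0.104 0.169]
eef_rot [-156.61     8.331 -108.803]
joints [ 32.12    3.801 -51.398  44.532 -18.657 -93.193]
contact_force [-3.225 -1.752  3.741]
moment [-0.428  0.538  0.002]
gripper_width 0.017
```

Emit:
step_arm([
  {"tx":0,"ty":0,"tz":0,"ax":2.1,"ay":0,"az":-4.5,"claw":-1},
  {"tx":0,"ty":0,"tz":0,"ax":2.1,"ay":0,"az":-4.5,"claw":-1},
  {"tx":0,"ty":0,"tz":0,"ax":2.1,"ay":0,"az":-4.5,"claw":-1},
  {"tx":0,"ty":0,"tz":0,"ax":2.1,"ay":0,"az":-4.5,"claw":-1},
  {"tx":0,"ty":0,"tz":0,"ax":2.1,"ay":0,"az":-4.5,"claw":-1},
  {"tx":0,"ty":0,"tz":0,"ax":2.1,"ay":0,"az":-4.5,"claw":-1},
  {"tx":0,"ty":0,"tz":0,"ax":0,"ay":0,"az":0,"claw":-1},
])

```text
time_s: 17.4
tcp_pos: [0.5752, 0.1029, 0.1699]
eef_rot: [-163.6, 18.8, -137.7]
contact_force: [3.8, -7.0, 5.4]
gripper_width: 0.016
```

```bash
python3 st.py
```

```text
tcp_pos [0.575 0.103 0.17 ]
eef_rot [-163.561   18.786 -137.659]
joints [  32.041    3.781  -51.214   44.077  -18.716 -122.523]
contact_force [ 3.75  -6.998  5.41 ]
moment [-2.745 -1.871 -1.719]
gripper_width 0.016
```

Emit:
step_arm([
  {"tx":0,"ty":0,"tz":0,"ax":2.1,"ay":0,"az":-4.5,"claw":-1},
  {"tx":0,"ty":0,"tz":0,"ax":2.1,"ay":0,"az":-4.5,"claw":-1},
  {"tx":0,"ty":0,"tz":0,"ax":2.1,"ay":0,"az":-4.5,"claw":-1},
  {"tx":0,"ty":0,"tz":0,"ax":2.1,"ay":0,"az":-4.5,"claw":-1},
  {"tx":0,"ty":0,"tz":0,"ax":2.1,"ay":0,"az":-4.5,"claw":-1},
  {"tx":0,"ty":0,"tz":0,"ax":1.3,"ay":0,"az":-2.7,"claw":-1},
  {"tx":0,"ty":0,"tz":0,"ax":0,"ay":0,"az":0,"claw":-1},
])

```text
time_s: 18.1
tcp_pos: [0.5752, 0.1016, 0.17]
eef_rot: [-174.6, 24.2, -167.0]
contact_force: [7.5, -12.5, 6.8]
gripper_width: 0.0145
```

```bash
python3 st.py
```

```text
tcp_pos [0.575 0.102 0.17 ]
eef_rot [-174.6     24.249 -167.043]
joints [  31.857    3.726  -51.279   44.087  -18.562 -150.189]
contact_force [  7.485 -12.495   6.818]
moment [-4.6   -2.799 -2.379]
gripper_width 0.014
```

Emit:
step_arm([
  {"tx":0,"ty":0,"tz":0,"ax":0,"ay":0,"az":0,"claw":0},
  {"tx":0,"ty":0,"tz":0,"ax":0,"ay":0,"az":0,"claw":0},
  {"tx":0,"ty":0,"tz":0,"ax":0,"ay":0,"az":0,"claw":0},
  {"tx":0,"ty":0,"tz":0,"ax":0,"ay":0,"az":0,"claw":0},
  {"tx":-5,"ty":0,"tz":8,"ax":0,"ay":0,"az":0,"claw":0},
  {"tx":-6,"ty":0,"tz":10,"ax":0,"ay":0,"az":0,"claw":0},
  {"tx":-6,"ty":0,"tz":12,"ax":0,"ay":0,"az":0,"claw":0},
  {"tx":-6,"ty":0,"tz":15,"ax":0,"ay":0,"az":0,"claw":0},
  {"tx":0,"ty":0,"tz":20,"ax":0,"ay":0,"az":0,"claw":0},
  {"tx":0,"ty":0,"tz":0,"ax":0,"ay":4,"az":0,"claw":0},
])

```text
time_s: 19.1
tcp_pos: [0.55, 0.1041, 0.235]
eef_rot: [-175.8, 20.4, -167.1]
contact_force: [1.5, -1.7, 1.2]
gripper_width: 0.0436
```

```bash
python3 st.py
```

```text
tcp_pos [0.55  0.104 0.235]
eef_rot [-175.794   20.368 -167.12 ]
joints [  37.957   -1.187  -38.819   20.622  -37.323 -130.658]
contact_force [ 1.513 -1.713  1.224]
moment [-0.317  0.67  -0.142]
gripper_width 0.044
```

Free of the knob. I'll untilt and swing clear to the right so that both cameras can see.

Emit:
step_arm([
  {"tx":-10,"ty":0,"tz":20,"ax":0,"ay":7,"az":0,"claw":0},
  {"tx":-10,"ty":-10,"tz":20,"ax":0,"ay":7,"az":0,"claw":0},
  {"tx":0,"ty":-30,"tz":10,"ax":0,"ay":6,"az":0,"claw":0},
  {"tx":0,"ty":-40,"tz":0,"ax":0,"ay":0,"az":0,"claw":0},
  {"tx":0,"ty":-40,"tz":0,"ax":0,"ay":0,"az":0,"claw":0},
  {"tx":0,"ty":-40,"tz":0,"ax":0,"ay":0,"az":0,"claw":0},
  {"tx":0,"ty":-40,"tz":0,"ax":0,"ay":0,"az":0,"claw":0},
  {"tx":0,"ty":-40,"tz":0,"ax":0,"ay":0,"az":0,"claw":0},
  {"tx":0,"ty":-40,"tz":0,"ax":0,"ay":0,"az":0,"claw":0},
  {"tx":0,"ty":-40,"tz":0,"ax":0,"ay":0,"az":0,"claw":0},
  {"tx":0,"ty":-30,"tz":0,"ax":0,"ay":0,"az":0,"claw":0},
  {"tx":0,"ty":0,"tz":0,"ax":0,"ay":0,"az":0,"claw":0},
])

```text
time_s: 20.3
tcp_pos: [0.5309, -0.2487, 0.2825]
eef_rot: [179.9, 0.7, -168.2]
contact_force: [0.5, -0.2, -0.2]
gripper_width: 0.0436
```

```bash
python3 st.py; python3 - <<'E'
from h import *
b=cap('scene');a=cap('top')
x=cv2.resize(b['image'][150:260,230:330],None,fx=4,fy=4,interpolation=2);y=cv2.resize(a['image'][120:230,180:280],None,fx=4,fy=4,interpolation=2)
cv2.imwrite('pics/end.png',np.hstack([x,y]))
E
```

```text
tcp_pos [ 0.531 -0.249  0.282]
eef_rot [ 179.911    0.671 -168.199]
joints [ -6.195  10.695  -7.856  -0.309 -70.839 -71.903]
contact_force [ 0.495 -0.236 -0.188]
moment [ 0.117 -0.093 -0.031]
gripper_width 0.044
```

View pics/end.png

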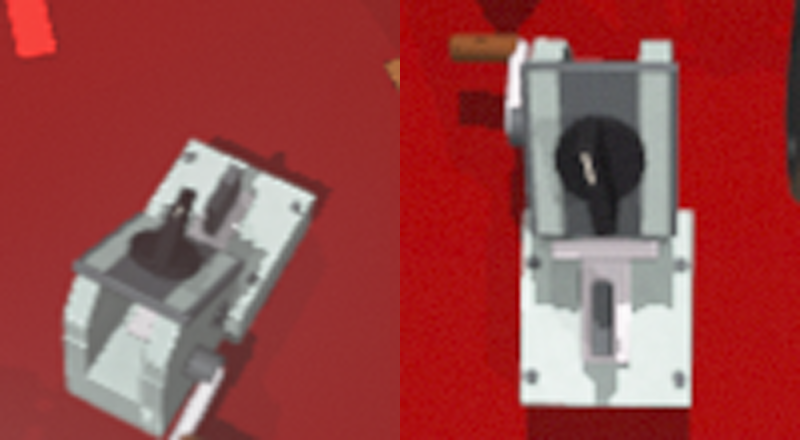

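The knob now lies near 80° and stays there. The gauge bar sits square at the plates, around (605,248). One numeric check, then hand in.

```bash
python3 - <<'E'
from h import *
a=cap('top');X=cloud(a);P=X-[0,0,0]
z=X[...,2];m=(abs(z-.066)<.006)&(X[...,0]>.51)&(X[...,0]<.56)&(abs(X[...,1]-.103)<.05)
q=X[m];print(len(q),q.mean(0).round(4),np.percentile(q,[3,97],axis=0).round(4))
k=np.polyfit(q[:,1],q[:,0],1);print('bar yaw',-np.degrees(np.arctan(k[0])).round(2))
h=(abs(z-.1)<.008)&(abs(X[...,1]-.103)<.06)&(X[...,0]>.52)&(X[...,0]<.57);print('head front/fin',np.percentile(X[h][:,0],[1,50]))
f=(abs(z-.101)<.006)&(abs(X[...,1]-.103)<.03)&(X[...,0]<.53);print('fin',X[f].mean(0).round(4),np.ptp(X[f],axis=0).round(3))
E
```

```text
116 [0.5417 0.107  0.0662] [[0.5369 0.0702 0.0619]
 [0.5485 0.1413 0.0692]]
bar yaw -1.69
head front/fin [0.54730787 0.55253583]
fin [0.4914 0.1048 0.1011] [0.048 0.011 0.01 ]
```

```bash
python3 -c "
from plant import r
print(r.close_job())"
```

```text
the job is handed in; nothing more can be done
None
```

I laid the broad gauge on the feed plate, slid it between the rolls until its cross-bar met the side plates, and released it. I then turned the knob clockwise about 76°, past the detent, let go and backed off. The job was handed in at about 20.5 s, with the robot touching nothing.

**Gauge:** at contact it pushed back with about 14 N and almost no twist (0.06 N m), so both ends of the bar were bearing. After release, the front of the bar measured x ≈ 0.548 m against about 0.547 m for the head's front edge. The fin was at x = 0.491 m, where it was when the bar met the plates.

**Knob:** the last picture shows the wing lying at about 80° and staying there with the gripper off it.

**Disagreements and limits:**
- **Bar squareness:** a coarse depth fit put the bar's yaw at -1.7°, against about -0.5° for the mill and for the gripper at contact. I put that down to noise, because the contact reading points to a square fit.
- **Knob grip:** a full 35° tool tilt was out of reach because joint 3 hit its limit. I turned the knob with a 25° tilt instead, gripping the wing about 10° off its axis.
- **Bystanders:** I made no final measurement of the narrow gauge or the other objects, but no unplanned contact showed in the force readings.

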